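# Close the clay extruder with its bayonet cap

## Robot

A 6-joint arm with a two-finger parallel gripper is mounted at the origin on the work surface. World frame = base frame: x ahead of the robot, y to its left, z up, the work surface at z = 0. Lengths are in mm, angles in rad, forces in N, time in s.
With the tool pointing down it reaches from about 325 to 900 mm from the base axis. Payload 6.1 kg.
Tool frame: the origin (TCP) lies at the very end of the fingers, on their centre line; the grasp point (between the pads) lies 19 mm behind it (robot.pinch_z is the distance from the TCP to the grasp point, in mm); z points along the fingers, y is the line along which they close (so a half turn about z gives the same grasp; the last joint's range is limited). The gripper opens to 87 mm and grips with 3 to 60 N. Pads are 19 mm wide; open, the fingers measure 117 mm over their backs; the gripper's body (75 mm by 190 mm) begins 51 mm behind the grasp point.
Start: joints at [-1.236, 0.22, 1.526, -0, 1.395, -0.126], TCP at [277.908, -559.806, 222.538] pointing down, gripper open.
Joint ranges: [-2.98, 2.98], [-0.91, 2.08], [0.09, 2.57], [-1.24, 4.39], [0.2, 2.65], [-2.68, 2.68]. Speed limits (rad/s): [2.57, 2.57, 3.01, 3.14, 3.14, 3.14].

## Interface

Orientations are given as a rotation vector (axis times angle).
In Python, from bench import robot gives the robot as it stands.
- The arm moves only by the tool jog_arm, never from a script. Its argument "steps" is a list of rows, each a list of 5 numbers: the shift along the tool's x, y, z in mm, then the turn about the tool's z in degrees, then the opening, from 0 (shut) to 1 (fully open). In form: [[dx, dy, dz, yaw, claw], ...]. A call has 1 to 12 rows; each row is the pose to reach, as a shift and turn from the pose commanded when the call began, along the tool's axes at that moment; what a row does not reach only later rows make up. A row lasts 1/12 s, in which the tool goes at most 41.7 mm and 7.16 degrees, less where a joint would pass 70% of its speed; a pose out of reach is approached as far as the arm can. A call with a gripper value outside its range is refused whole. The fingers move at their own pace and stop on an object; "grip_force" is the grip in N (left out, the last holds). Time passes only in rows, so rows that repeat a pose let the fingers close. It gives the time, the measured TCP pose, the force, the opening and the grip force at its end, in the units of the state.
- robot.observe(): the state, without advancing time (a new reading comes with each control period).
- robot.capture(name): name is "scene" or "top" or "wrist"; returns the picture (480x640x3 uint8, blue, green, red); there is no depth.
- robot.camera_model(name): a dict with "fx", "fy", "cx", "cy" (pixels), "camera_from_world" (4x4, takes a point from world to camera coordinates). Camera axes: x right, y up, looking along -z (the intrinsics and any distortion apply to the point x, -y, -z); pixel columns grow to the right and rows downward; lengths in mm; the calibration is good to about 2 mm. The wrist camera is an equidistant fisheye: a pixel r from the principal point sees the ray r / f radians off the axis. A picture is of the moment at which its call begins: read the wrist's pose just before it. camera_model takes no time and is no camera call; for the wrist camera it gives the pose at the moment of the call.
- robot.sign_off(): hands the job in; it is judged then, once.
The state is a dict: "time_s": time; "joint_pos": joint angles; "qvel": joint speeds; "joint_efforts": joint torques, N m; "position": TCP position; "ee_rot": TCP orientation; "contact_force": force on the tool from outside, world axes, zero at the start; "torque": the same for the moment, N m; "finger_gap": finger opening in mm; "gripper_force": force on a finger pad.
Only numpy, scipy, OpenCV 4.12 (cv2) and the standard library are available. Lean on these libraries where they do the work, as an engineer would, in place of code of your own. Each camera call takes 0.05 s, during which the arm holds its last target. There are 200 camera calls.

## Task

The clay extruder standing in its bench stand has been loaded: close it. Pick up the bayonet cap, let its two lugs down through the two slots in the barrel's mouth, push it in against the spring and turn it a quarter turn clockwise (seen from above) to the stop. Finish while still holding the cap by its grip and pressing it down flush on the rim, do not let go, and leave the other things on the table where they are.

Things in the scene. Friction and masses are not known exactly. Their poses are not given: they have to be found in the camera images.
- cap: Aluminium bayonet cap, 220 g, standing loose and upright on its plug. Plug 40 mm diameter, 22 mm long, foot chamfered; above it a round flange 68 mm diameter, 6 mm thick (22 to 28 mm above the foot), and a grip bar. Two lugs on the plug. Origin: centre of the plug's foot; x along the lugs and the bar, z up. A half turn about z gives the same cap.
- grip (a point): Middle of the cap's black grip bar, on its axis, 43 mm above the foot. The bar is 50 mm long (cap x, in line with the lugs), 16 mm thick (cap y) and 30 mm tall (28 to 58 mm above the foot). Axes as the cap's.
- lug (a point): Tip of the cap's lug on its +x side, 27.5 mm from the axis, 5 mm above the foot. Each lug is 10 mm wide and 6 mm tall (2 to 8 mm above the foot); the other is at -x.
- barrel: Extruder barrel: upright steel tube, 70 mm outside and 60 mm inside diameter, rim 90 mm above the table, fixed on a grey stand plate 130 mm (x) by 100 mm (y). Origin: under the plate's centre, on the tube's axis; z up. The two slots in its mouth lie on its +x and -x sides: the lugs go in when the cap's x lies along the barrel's x, either way round.
- rim (a point): Centre of the barrel's mouth, level with the rim; axes as the barrel's. An inward lip 7 mm thick leaves a round hole of 44 mm diameter with two slots (+x, -x), 15 mm wide at the hole, wider outwards. The lugs are clear below the lip with the cap's foot 15 mm below the rim; at 22 mm the flange is flush on the rim.
- under_lip (a point): Point on the barrel's axis, 7 mm below the rim, level with the lip's underside. Below it the lugs turn only clockwise seen from above, to a stop a few degrees past a quarter turn from the slots. Let go after the turn, the spring lifts the cap 7 mm until the lugs bear on the lip: flush means still pressed down.
- follower (a joint): How far the white spring-loaded follower plate (41 mm diameter) in the barrel is pressed down, m. 0: its top is 6 mm below the rim; about 0.016 with the cap flush. The spring pushes up with about 2 N at 0 and 11 N with the cap flush.
- phone: Bystander: phone lying flat, 150 x 73 x 9 mm; origin centre of its underside.
- jar: Bystander: glass jar with a lid, 72 mm diameter, 85 mm tall; origin centre of its underside.
- bowl: Bystander: terracotta bowl, 100 mm diameter, 45 mm tall; origin centre of its underside.
- knife: Bystander: wooden modelling knife lying flat, about 190 mm long, 18 mm wide, 10 mm thick; long axis x; origin on its underside near the middle.
There are look-alikes about, which are no part of the job. What is shaped like the cap but yellow is not meant. Of the things shaped like the barrel, the steel one is meant.

How it is judged:
By the outcome, as a careful person would: the job done as asked, in the order asked, and still so for the second after the job is handed in, while the arm keeps its last pose, push and grip.
It also fails if it takes over 45 s, if anything falls off the work surface, if the arm or the gripper's body presses on something with over 40 N, if the wrist force passes 120 N, or if a joint passes its speed limit or range.

## Working session

There is one attempt and no reset: what is moved stays moved. The work goes in short steps, Python scripts to look and compute and a tool call to move; the robot and the scene stay as the last step left them, time stands still between calls to the robot, and variables do not carry over. Pictures are saved under pics/ and viewed, at most 10 in all, crops included, and the job is handed in when it is done.

Besides the shell and the picture viewer there is one more tool, called after ">>>" as name(argument=value, ...), one argument or row to a line, values as JSON. jog_arm: Moves the arm, as the interface text tells. Its arguments: {"type":"object","properties":{"steps":{"type":"array","items":{"type":"array","items":{"type":"number"}}},"grip_force":{"type":"number"}},"required":["steps"]}

```bash
mkdir -p pics
python3 - <<'E'
from bench import robot
import cv2,numpy as np
np.set_printoptions(suppress=True,precision=4)
for n in("scene","top"):
    cv2.imwrite(f"pics/{n}0.png",robot.capture(n)); print(n,robot.camera_model(n))
s=robot.observe();print(s)
E
```

```text
scene {'fx': 470.3072834178332, 'fy': 470.3072834178332, 'cx': 315.7989542379611, 'cy': 238.88364924215526, 'camera_from_world': array([[    0.6171,     0.7869,    -0.0073,  -363.7329],
       [   -0.5579,     0.444 ,     0.7012,   261.4822],
       [    0.555 ,    -0.4286,     0.7129, -1581.4599],
       [    0.    ,     0.    ,     0.    ,     1.    ]])}
top {'fx': 528.368560860433, 'fy': 528.368560860433, 'cx': 316.9535133816846, 'cy': 240.56148184936757, 'camera_from_world': array([[    0.0516,    -0.9987,    -0.0014,    -8.563 ],
       [    0.9756,     0.0501,     0.2138,  -626.3582],
       [   -0.2135,    -0.0124,     0.9769, -1262.3656],
       [    0.    ,     0.    ,     0.    ,     1.    ]])}
{'time_s': 0.1, 'joint_pos': array([-1.2361,  0.2212,  1.5275, -0.    ,  1.3947, -0.1261]), 'qvel': array([ 0.0005, -0.0025, -0.0031, -0.0011, -0.0005,  0.0013]), 'joint_efforts': array([  0.0007, -49.5943, -38.852 ,   0.0702,   0.0515,  -0.    ]), 'position': array([ 277.7271, -559.2593,  221.4917]), 'ee_rot': array([-3.0568, -0.7171,  0.0003]), 'contact_force': array([0.3932, 0.7357, 0.4521]), 'torque': array([-0.0108,  0.0227,  0.0296]), 'gripper_force': 0.0, 'finger_gap': 86.61893289257202}
```

View pics/scene0.png

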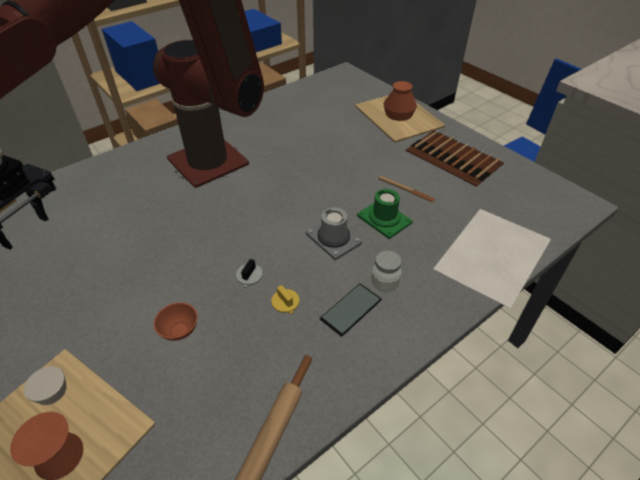

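View pics/top0.png

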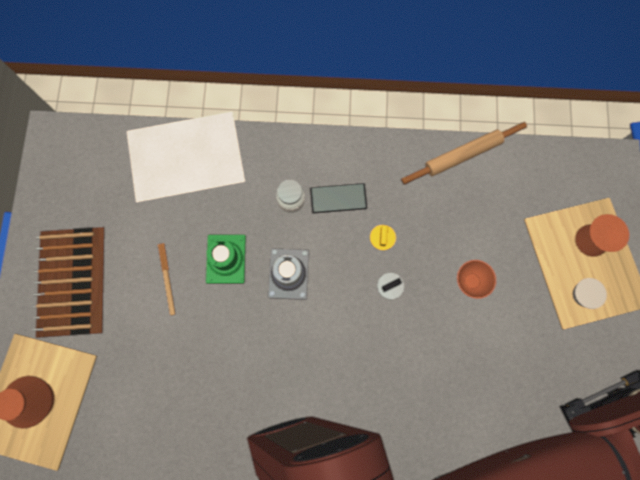

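The scene shows these candidates, at top-view pixels:
- **Caps:** a silver cap with a black bar at (391,285) and a yellow one at (383,237). I choose the silver one.
- **Barrels:** a grey steel one at (288,272) and a green one at (225,257). I choose the steel one.

The bowl is at (477,279), the phone at (339,198) and the jar at (290,195). I'll check the choice in one close crop.

```bash
cat > h.py <<'E'
from bench import robot
import cv2,numpy as np
np.set_printoptions(suppress=True,precision=2)
def ray(n,u,v):
    m=robot.camera_model(n);T=m["camera_from_world"];R=T[:3,:3]
    x,y=(u-m["cx"])/m["fx"],(v-m["cy"])/m["fy"]
    if n=="wrist":
        r=np.hypot(x,y); k=np.sin(r)/r if r>1e-9 else 1; d=np.array([x*k,-y*k,-np.cos(r)])
    else: d=np.array([x,-y,-1])
    return -R.T@T[:3,3],R.T@d
def at(n,u,v,z):
    o,d=ray(n,u,v); return o+d*(z-o[2])/d[2]
def proj(n,p):
    m=robot.camera_model(n);T=m["camera_from_world"];q=T[:3,:3]@np.array(p,float)+T[:3,3];q=q*[1,-1,-1]
    if n=="wrist":
        t=np.hypot(q[0],q[1]);th=np.arctan2(t,q[2]);q=np.array([q[0]*th/t,q[1]*th/t,1])
    else:q=q/q[2]
    return np.array([m["fx"]*q[0]+m["cx"],m["fy"]*q[1]+m["cy"]])
E
python3 - <<'E'
from h import *
t=cv2.imread("pics/top0.png");s=cv2.imread("pics/scene0.png")
def c(im,u,v):return cv2.resize(im[v-31:v+31,u-32:u+32],(384,288)[:2] if 0 else (384,372)[:2],interpolation=cv2.INTER_CUBIC)[:300*2]
f=lambda im,u,v:cv2.resize(im[v-25:v+25,u-32:u+33-0-1],(384,300),interpolation=cv2.INTER_CUBIC)
cv2.imwrite("pics/crop.png",np.vstack([np.hstack([f(t,391,285),f(t,288,272)]),np.hstack([f(s,249,270),f(s,334,230)])]))
print(at("top",391,285,28),at("top",288,270,90))
E
```

```text
[ 528.62 -170.15   28.  ] [543.9   90.27  90.  ]
```

View pics/crop.png

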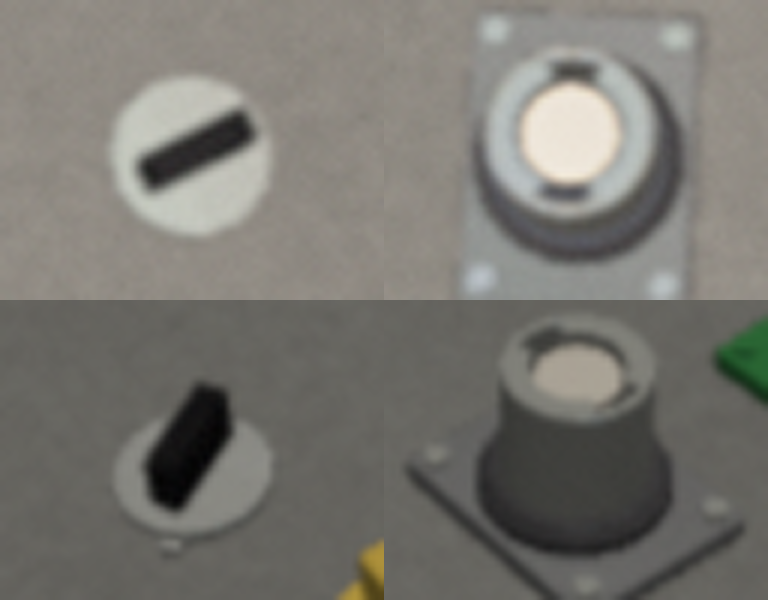

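Run:
```python
from h import *
from scipy.spatial.transform import Rotation as R
A=lambda ox,oy,x,y,z:at("top",ox+(x+.5)/6-.5,oy+(y+.5)/6-.5,z)
S=lambda ox,oy,x,y,z:at("scene",ox+(x+.5)/6-.5,oy+(y+.5)/6-.5,z)
print("cap",A(359,260,191,155,28),"scene",S(217,245,193,472-300,28))
a,b=A(359,260,145,173,58),A(359,260,247,125,58);d=b-a;print("bar",a,b,(a+b)/2,np.degrees(np.arctan2(d[1],d[0])),np.linalg.norm(d))
print("rim",A(256,247,573-384,130,90),"scene",S(302,205,578-384,368-300,90))
p=[A(256,247,x-384,y,8) for x,y in((494,30),(677,38),(481,278),(663,286))]
print("bolts mean",np.mean(p,0),[np.degrees(np.arctan2(*(v[1::-1]))) for v in(p[0]-p[2],p[1]-p[3])])
v=A(256,247,574-384,70,90)-A(256,247,565-384,190,90);print("slots",np.degrees(np.arctan2(v[1],v[0])))
s=robot.observe();r=R.from_rotvec(s["ee_rot"]).as_matrix();print(r,s["position"])
m=robot.camera_model("wrist");print(m)
```

```text
cap [ 527.47 -168.69   28.  ] scene [ 527.18 -167.77   28.  ]
bar [ 514.84 -145.88   58.  ] [ 537.05 -187.72   58.  ] [ 525.95 -166.8    58.  ] -62.03799795292266 47.3719153282684
rim [548.11  92.79  90.  ] scene [547.68  94.99  90.  ]
bolts mean [549.68  95.04   8.  ] [np.float64(1.0086593106826827), np.float64(0.07482200628239907)]
slots -0.5780597258274434
[[ 0.9   0.44 -0.  ]
 [ 0.44 -0.9   0.  ]
 [ 0.   -0.   -1.  ]] [ 277.73 -559.26  221.49]
{'fx': 371.64829954431775, 'fy': 371.64829954431775, 'cx': 317.27653009889667, 'cy': 241.61723515181632, 'camera_from_world': array([[   0.45,   -0.9 ,   -0.  , -622.99],
       [   0.87,    0.43,   -0.24,   29.06],
       [   0.22,    0.11,    0.97, -390.04],
       [   0.  ,    0.  ,    0.  ,    1.  ]])}
```

The crop confirms both: silver cap with a black bar, and steel barrel with slots along ±x. I'll move above the cap.

>>> jog_arm(
  steps=[
    [397,-240,40,-92,1],
    [397,-240,40,-92,1],
    [397,-240,40,-92,1],
    [397,-240,40,-92,1],
    [397,-240,40,-92,1],
    [397,-240,40,-92,1],
    [397,-240,40,-92,1],
    [397,-240,40,-92,1],
    [397,-240,40,-92,1],
    [397,-240,40,-92,1],
    [397,-240,40,-92,1],
    [397,-240,40,-92,1],
  ],
)

```text
time_s: 1.1
position: [528.6, -162.6, 181.5]
ee_rot: [-1.734, -2.617, -0.004]
contact_force: [-0.3, 0.2, 0.3]
finger_gap: 86.8
gripper_force: 0.0
```

>>> jog_arm(
  steps=[
    [0,0,0,-5.6,1],
    [0,0,0,-5.6,1],
    [0,0,0,-5.6,1],
  ],
)

```text
time_s: 1.35
position: [526.6, -168.0, 182.1]
ee_rot: [-1.622, -2.689, 0.0]
contact_force: [0.4, 0.8, 0.5]
finger_gap: 87.3
gripper_force: 0.0
```

Run:
```python
from h import *
s=robot.observe();print(s["position"],s["ee_rot"],s["joint_pos"])
w=robot.capture("wrist");cv2.imwrite("pics/w0.png",w)
c=proj("wrist",(527.3,-168.2,28));print(c)
u,v=c.round().astype(int);print(u,v)
u=min(max(u,100),539);v=min(max(v,75),404)
cv2.imwrite("pics/w1.png",cv2.resize(w[v-75:v+75,u-100:u+100],(800,600),interpolation=cv2.INTER_CUBIC));print("origin",u-100,v-75)
for a in(0,180):pass
```

```text
[ 526.56 -168.03  182.12] [-1.62 -2.69  0.  ] [-0.45  0.08  1.76 -0.    1.3  -0.94]
[317.2  228.09]
317 228
origin 217 153
```

View pics/w1.png

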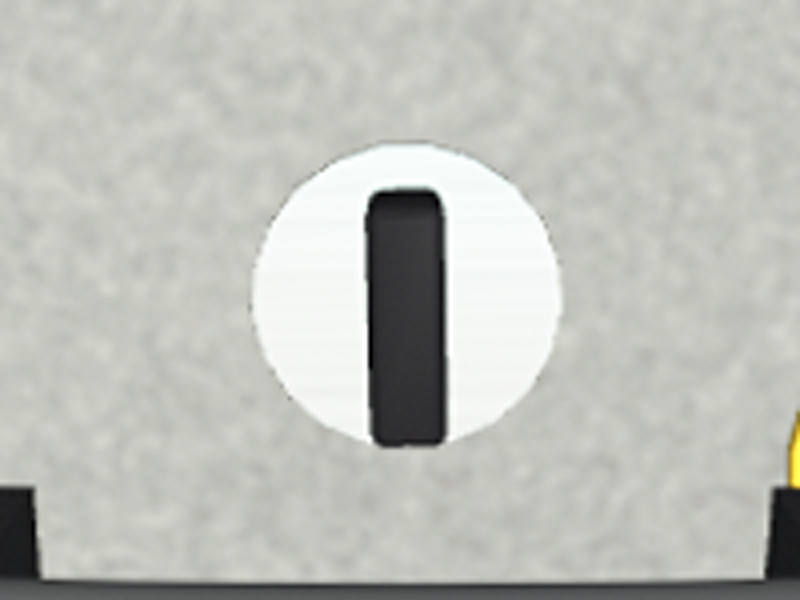

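The crop shows the flange centred near (406,297), with the bar from (404,190) to (409,445). It's almost parallel to the tool's x.

Run:
```python
from h import *
P=lambda x,y,z:at("wrist",217+(x+.5)/4-.5,153+(y+.5)/4-.5,z)
s=robot.observe()
pts=[P(252,297,28),P(561,297,28),P(406,142,28),P(406,451,28)]
print(np.mean(pts[:2],0),np.mean(pts[2:],0),np.linalg.norm(pts[0]-pts[1]),np.linalg.norm(pts[2]-pts[3]))
a,b=P(404,190,58),P(409,445,58);d=a-b;print((a+b)/2,np.linalg.norm(d),np.degrees(np.arctan2(d[1],d[0])))
e=s["ee_rot"];t=2*np.arctan2(e[1],e[0]);print(np.degrees(t)%360)
for q in(np.mean(pts,0),(a+b)/2):
    w=(q-s["position"])[:2];print("tool dx,dy",w@[np.cos(t),np.sin(t)],w@[np.sin(t),-np.cos(t)])
```

```text
[ 527.59 -166.77   28.  ] [ 527.81 -167.43   28.  ] 67.42258723562816 68.92645227831582
[ 526.78 -165.39   58.  ] 51.749026429097945 118.89871142565048
117.74471553446321
tool dx,dy 0.6300154317720449 1.7100626997269417
tool dx,dy 2.5722198494747137 1.69022378955194
```

>>> jog_arm(
  steps=[
    [1.5,1.7,40,-1,1],
    [1.5,1.7,80,-1,1],
    [1.5,1.7,115,-1,1],
    [1.5,1.7,135,-1,1],
    [1.5,1.7,145,-1,1],
    [1.5,1.7,150,-1,1],
    [1.5,1.7,150,-1,1],
    [1.5,1.7,150,-1,1],
  ],
)

```text
time_s: 2.07
position: [528.7, -167.1, 34.1]
ee_rot: [1.596, 2.703, 0.0]
contact_force: [0.7, 0.0, 0.5]
finger_gap: 86.9
gripper_force: 0.0
```

>>> jog_arm(
  steps=[
    [0,0,0,0,0.6],
    [0,0,0,0,0.3],
    [0,0,0,0,0],
    [0,0,0,0,0],
    [0,0,0,0,0],
    [0,0,0,0,0],
    [0,0,0,0,0],
    [0,0,0,0,0],
    [0,0,0,0,0],
    [0,0,0,0,0],
    [0,0,0,0,0],
    [0,0,0,0,0],
  ],
  grip_force=45,
)

```text
time_s: 3.07
position: [527.5, -166.2, 32.5]
ee_rot: [-1.596, -2.706, 0.0]
contact_force: [0.9, -0.7, -1.7]
finger_gap: 15.6
gripper_force: 45.0
```

>>> jog_arm(
  steps=[
    [0,0,-30,0,0],
    [0,0,-65,0,0],
    [0,0,-100,0,0],
    [0,0,-120,0,0],
    [0,0,-120,0,0],
  ],
)

```text
time_s: 3.48
position: [530.8, -167.7, 158.3]
ee_rot: [1.591, 2.698, 0.001]
contact_force: [1.9, -1.4, -1.6]
finger_gap: 15.7
gripper_force: 44.9
```

>>> jog_arm(
  steps=[
    [22,14,0,-7,0],
    [44,29,0,-14,0],
    [66,44,0,-21,0],
    [88,58,0,-28,0],
    [110,73,0,-35,0],
    [132,87,0,-42,0],
    [154,102,0,-49,0],
    [176,116,0,-56,0],
    [198,131,0,-61,0],
    [210,139,0,-61,0],
    [218,143.5,0,-61,0],
    [218,143.5,0,-61,0],
  ],
)

```text
time_s: 4.48
position: [546.5, 95.6, 150.8]
ee_rot: [0.001, -3.139, -0.001]
contact_force: [0.4, 0.4, -1.5]
finger_gap: 15.7
gripper_force: 44.9
```

>>> jog_arm(
  steps=[
    [0,0,0,0,0],
    [0,0,0,0,0],
  ],
)

```text
time_s: 4.65
position: [547.3, 93.1, 151.9]
ee_rot: [-0.003, -3.141, 0.001]
contact_force: [0.2, 0.2, -3.2]
finger_gap: 16.0
gripper_force: 44.9
```

Run:
```python
from h import *
s=robot.observe();print(s["position"],s["ee_rot"],s["joint_pos"],s["contact_force"],s["finger_gap"])
w=robot.capture("wrist");cv2.imwrite("pics/w2.png",w)
t=robot.capture("top");sc=robot.capture("scene")
for n in("top","scene"):print(n,proj(n,(548,94,90)),proj(n,(548,94,148)))
f=lambda im,u,v:cv2.resize(im[v-25:v+25,u-32:u+32],(384,300),interpolation=cv2.INTER_CUBIC)
g=lambda n:proj(n,(548,94,115)).round().astype(int)
a=np.hstack([f(t,*g("top")),f(sc,*g("scene"))]);print(g("top"),g("scene"))
b=cv2.resize(w[200-0:380,200:440],(400,300));b=np.hstack([b,np.zeros((300,368,3),np.uint8)])
c=cv2.resize(w,(368,276));b[:276,400:]=c
cv2.imwrite("pics/c2.png",np.vstack([a,b]))
```

```text
[547.29  93.08 151.86] [-0.   -3.14  0.  ] [ 0.03  0.12  1.78 -0.    1.25 -1.54] [ 0.19  0.18 -3.2 ] 15.978368125268938
top [286.59 268.27] [285.16 264.24]
scene [333.71 216.14] [334.15 199.58]
[286 267] [334 209]
```

View pics/c2.png

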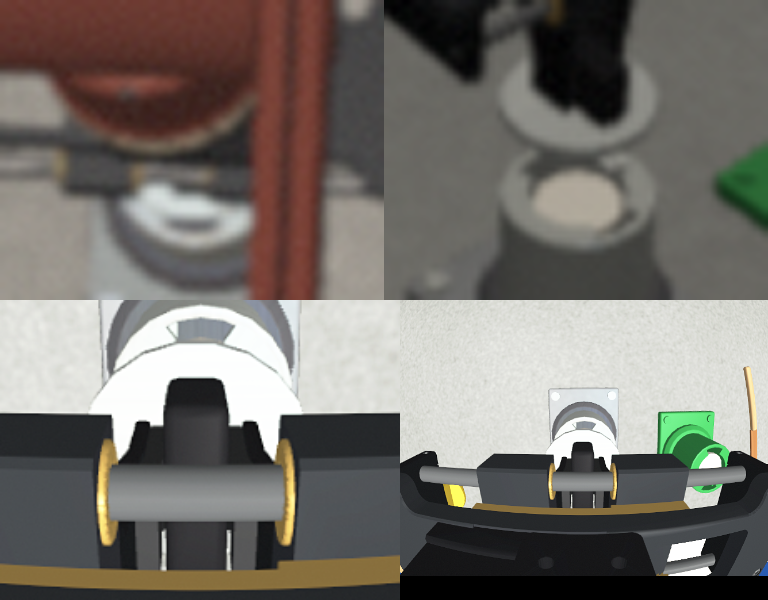

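Run:
```python
from h import *
w=cv2.imread("pics/w2.png");cv2.imwrite("pics/c3.png",cv2.resize(w[180:285,247:387],(800,600),interpolation=cv2.INTER_CUBIC))
```

```text
(no output)
```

View pics/c3.png

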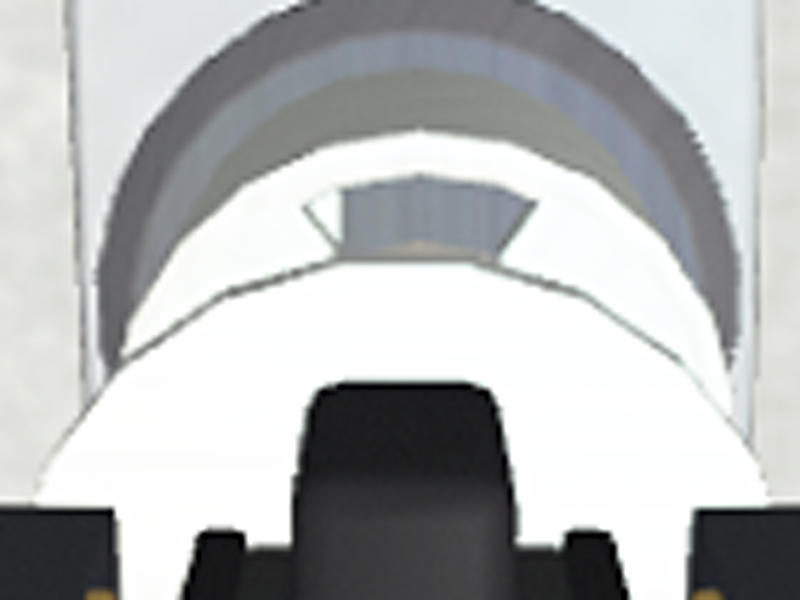

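The crop shows the rim arc topping out at (421,130), the slot between (303,207) and (538,203), and the flange arc with its edge near (403,262). I'll fit circles to both.

Run:
```python
from h import *
from scipy.optimize import least_squares
P=lambda x,y,z:at("wrist",247+(x+.5)/5.714-.5,180+(y+.5)/5.714-.5,z)[:2]
rim=[(421,130),(330,147),(240,188),(190,240),(130,325),(520,150),(592,182),(650,232),(700,300),(725,365)]
fl=[(335,262),(470,262),(225,295),(582,295),(120,365),(685,365),(40,490),(765,490)]
o,_=ray("wrist",300,200);print("cam",o)
def fit(pts,z,r):
    q=np.array([P(*p,z) for p in pts]);f=least_squares(lambda c:np.hypot(*(q-c).T)-r,q.mean(0)+[30,0]);return f.x,f.fun
z=151.9-32.5
print("rim",*fit(rim,90,35))
for h in(22,28):print("flange",h,*fit(fl,z+h,34))
a,b=P(303,207,90),P(538,203,90);print("slot outer",a,b,(a+b)/2, "dir",np.degrees(np.arctan2(*(b-a)[::-1])))
t,c=P(421,178,90),P(403,262,z+28);print(t)
print("TCP",robot.observe()["position"])
```

```text
cam [481.56  94.19 314.59]
rim [549.05  96.12] [ 0.51  0.08  0.17 -0.62 -0.16 -0.01  0.08 -0.22 -0.19 -0.2 ]
flange 22 [550.65  94.06] [-0.19 -0.19 -0.04  0.03  0.24  0.23  0.06  0.04]
flange 28 [549.69  94.06] [ 0.06  0.06  0.09  0.15  0.1   0.08 -0.53 -0.55]
slot outer [521.85  83.43] [521.46 108.68] [521.65  96.06] dir 90.88659469656993
[518.73  96.11]
TCP [547.68  92.97 152.44]
```

>>> jog_arm(
  steps=[
    [0.8,2,10,-0.5,0],
    [0.8,2,20,-0.5,0],
    [0.8,2,25,-0.5,0],
    [0.8,2,28,-0.5,0],
    [0.8,2,28,-0.5,0],
    [0.8,2,28,-0.5,0],
    [0.8,2,28,-0.5,0],
  ],
)

```text
time_s: 5.38
position: [547.1, 96.0, 124.8]
ee_rot: [-0.012, 3.141, 0.0]
contact_force: [-0.2, 0.2, -0.7]
finger_gap: 15.6
gripper_force: 44.9
```

>>> jog_arm(
  steps=[
    [0,0,1.5,0,0],
    [0,0,3,0,0],
    [0,0,4.5,0,0],
    [0,0,6,0,0],
    [0,0,6,0,0],
    [0,0,6,0,0],
  ],
)

```text
time_s: 5.88
position: [546.7, 96.0, 118.4]
ee_rot: [0.012, -3.141, 0.0]
contact_force: [-0.2, 0.4, -2.4]
finger_gap: 15.9
gripper_force: 44.9
```

>>> jog_arm(
  steps=[
    [0,0,1,0,0],
    [0,0,2,0,0],
    [0,0,3,0,0],
    [0,0,4,0,0],
    [0,0,5,0,0],
    [0,0,5,0,0],
    [0,0,5,0,0],
  ],
)

```text
time_s: 6.47
position: [547.0, 96.0, 113.7]
ee_rot: [-0.012, 3.141, -0.0]
contact_force: [-0.8, -0.1, 2.3]
finger_gap: 15.7
gripper_force: 44.9
```

>>> jog_arm(
  steps=[
    [0,0,1,0,0],
    [0,0,2,0,0],
    [0,0,3,0,0],
    [0,0,4,0,0],
    [0,0,5,0,0],
    [0,0,5,0,0],
    [0,0,5,0,0],
  ],
)

```text
time_s: 7.05
position: [547.0, 96.0, 108.7]
ee_rot: [-0.012, 3.141, -0.0]
contact_force: [-0.9, -0.2, 4.4]
finger_gap: 15.5
gripper_force: 44.9
```

>>> jog_arm(
  steps=[
    [0,0,1,0,0],
    [0,0,2,0,0],
    [0,0,3,0,0],
    [0,0,4,0,0],
    [0,0,5,0,0],
    [0,0,5,0,0],
    [0,0,5,0,0],
  ],
)

```text
time_s: 7.63
position: [547.1, 96.0, 103.9]
ee_rot: [-0.012, 3.141, -0.0]
contact_force: [-2.3, -0.5, 6.4]
finger_gap: 15.3
gripper_force: 44.9
```

>>> jog_arm(
  steps=[
    [0,0,0,4,0],
    [0,0,0,8,0],
    [0,0,0,12,0],
    [0,0,0,16,0],
    [0,0,0,20,0],
    [0,0,0,24,0],
    [0,0,0,28,0],
    [0,0,0,32,0],
    [0,0,0,36,0],
    [0,0,0,40,0],
  ],
)

```text
time_s: 8.47
position: [547.7, 96.3, 104.2]
ee_rot: [1.067, 2.953, 0.002]
contact_force: [-0.4, 1.3, 6.2]
finger_gap: 15.5
gripper_force: 44.9
```

>>> jog_arm(
  steps=[
    [0,0,0,4,0],
    [0,0,0,8,0],
    [0,0,0,12,0],
    [0,0,0,16,0],
    [0,0,0,20,0],
    [0,0,0,24,0],
    [0,0,0,28,0],
    [0,0,0,32,0],
    [0,0,0,36,0],
    [0,0,0,40,0],
    [0,0,0,44,0],
    [0,0,0,48,0],
  ],
)

```text
time_s: 9.47
position: [548.1, 96.2, 104.5]
ee_rot: [2.176, 2.263, 0.004]
contact_force: [0.9, 0.5, 6.1]
finger_gap: 15.8
gripper_force: 44.9
```

Run:
```python
from h import *
s=robot.observe();print(s["position"],s["ee_rot"],s["torque"],s["contact_force"],np.degrees(2*np.arctan2(s["ee_rot"][1],s["ee_rot"][0])))
```

```text
[548.13  96.21 104.48] [2.18 2.26 0.  ] [ 0.08 -0.17  0.02] [0.95 0.54 6.07] 92.25265991201714
```

Next I'll turn the last few degrees to the stop.

>>> jog_arm(
  steps=[
    [0,0,0,1,0],
    [0,0,0,2,0],
    [0,0,0,3,0],
    [0,0,0,4,0],
    [0,0,0,5,0],
    [0,0,0,5,0],
    [0,0,0,5,0],
  ],
)

```text
time_s: 10.05
position: [548.1, 96.2, 104.5]
ee_rot: [2.269, 2.17, 0.004]
contact_force: [-0.2, 0.7, 6.4]
finger_gap: 15.6
gripper_force: 44.9
```

```bash
cat > st.py <<'E'
from h import *
s=robot.observe();print(s["position"],s["torque"],s["contact_force"],s["finger_gap"],np.degrees(2*np.arctan2(s["ee_rot"][1],s["ee_rot"][0]))%360)
E
python3 st.py
```

```text
[548.1   96.23 104.49] [ 0.04 -0.15  0.11] [-0.21  0.69  6.39] 15.582196497064842 87.45159614265405
```

>>> jog_arm(
  steps=[
    [0,0,0,0.5,0],
    [0,0,0,1,0],
    [0,0,0,1.5,0],
    [0,0,0,2,0],
    [0,0,0,2,0],
    [0,0,0,2,0],
  ],
)

```text
time_s: 10.55
position: [548.0, 96.2, 104.5]
ee_rot: [2.305, 2.132, 0.003]
contact_force: [0.0, 0.4, 5.7]
finger_gap: 15.4
gripper_force: 45.3
```

```bash
python3 st.py
```

```text
[547.97  96.23 104.48] [-0.03 -0.02  0.67] [0.01 0.44 5.71] 15.37602695100896 85.53641846825765
```

The torque rise shows the stop. Next I press it flush.

>>> jog_arm(
  steps=[
    [0,0,1,0,0],
    [0,0,2,0,0],
    [0,0,3,0,0],
    [0,0,3,0,0],
    [0,0,3,0,0],
  ],
)

```text
time_s: 10.97
position: [548.2, 96.2, 103.6]
ee_rot: [2.305, 2.132, 0.003]
contact_force: [-6.4, 0.2, 20.3]
finger_gap: 15.9
gripper_force: 45.2
```

>>> jog_arm(
  steps=[
    [0,0,0.5,0,0],
    [0,0,1,0,0],
    [0,0,1,0,0],
    [0,0,1,0,0],
  ],
)

```text
time_s: 11.3
position: [548.2, 96.2, 103.0]
ee_rot: [2.304, 2.132, 0.003]
contact_force: [-8.1, -1.0, 23.1]
finger_gap: 15.5
gripper_force: 45.2
```

```bash
python3 st.py
```

```text
[548.22  96.22 102.97] [-0.1   1.46  0.66] [-8.06 -0.99 23.12] 15.512634470629257 85.54401436565158
```

Run:
```python
from h import *
w=robot.capture("wrist");sc=robot.capture("scene");cv2.imwrite("pics/w4.png",w)
u,v=proj("scene",(548,94,95)).round().astype(int);print(u,v)
a=cv2.resize(sc[v-30:v+30,u-40:u+40],(400,300),interpolation=cv2.INTER_CUBIC)
a=cv2.resize(sc[v-38:v+38,u-25:u+25],(400,600),interpolation=cv2.INTER_CUBIC)
p=proj("wrist",(548,94,95)).round().astype(int);print(p)
b=cv2.resize(w[160:310,267:367],(400,600),interpolation=cv2.INTER_CUBIC)
cv2.imwrite("pics/c4.png",np.hstack([a,b]))
```

```text
334 215
[317 295]
```

View pics/c4.png

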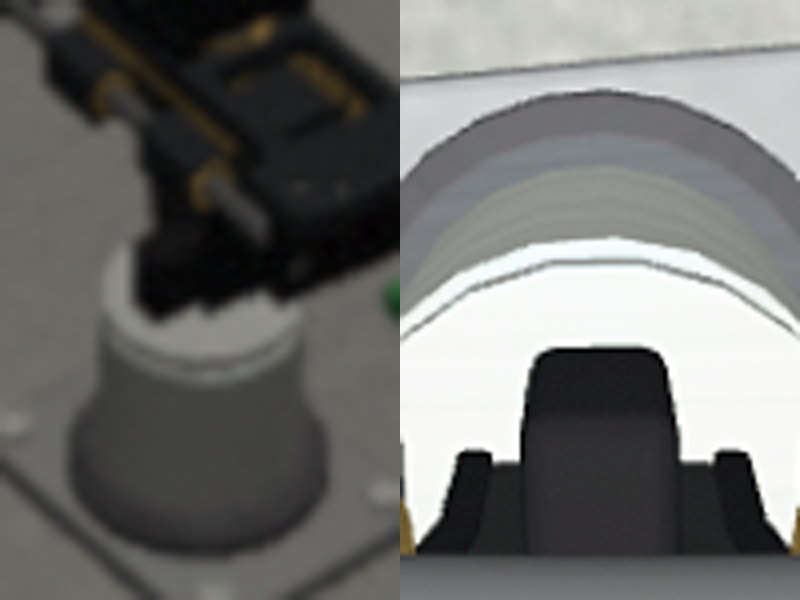

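The force jumped about 3 mm above the expected flush height, with a side load. That looks like friction at the stop or a jam rather than flush. I'll ease the turn off slightly.

>>> jog_arm(
  steps=[
    [0,0,0,-0.7,0],
    [0,0,0,-1.4,0],
    [0,0,0,-2,0],
    [0,0,0,-2,0],
    [0,0,0,-2,0],
  ],
)

```text
time_s: 11.82
position: [548.0, 96.2, 100.9]
ee_rot: [2.269, 2.17, 0.003]
contact_force: [-1.8, 0.0, 8.7]
finger_gap: 15.7
gripper_force: 44.9
```

```bash
python3 st.py
```

```text
[548.04  96.23 100.9 ] [-0.   0.2  0. ] [-1.76  0.02  8.72] 15.68431890307253 87.44936724643267
```

That was it: the cap went down freely. I'll press to flush, then turn back to the stop.

>>> jog_arm(
  steps=[
    [0,0,0.5,0,0],
    [0,0,1,0,0],
    [0,0,1.5,0,0],
    [0,0,2,0,0],
    [0,0,2,0,0],
    [0,0,2,0,0],
  ],
)

```text
time_s: 12.32
position: [548.0, 96.2, 100.3]
ee_rot: [2.269, 2.17, 0.003]
contact_force: [-7.5, 0.2, 18.9]
finger_gap: 15.5
gripper_force: 44.9
```

```bash
python3 st.py
```

```text
[548.04  96.24 100.33] [-0.03  1.   -0.04] [-7.52  0.18 18.88] 15.528958474416422 87.45814833836022
```

>>> jog_arm(
  steps=[
    [0,-0.5,0,0,0],
    [0,-1,0,0,0],
    [0,-1,0,0.7,0],
    [0,-1,0,1.4,0],
    [0,-1,0,1.7,0],
    [0,-1,0,1.7,0],
    [0,-1,0,1.7,0],
  ],
)

```text
time_s: 12.9
position: [548.0, 96.3, 100.3]
ee_rot: [2.298, 2.137, 0.005]
contact_force: [-2.2, 0.4, 15.3]
finger_gap: 15.6
gripper_force: 45.2
```

```bash
python3 st.py
```

```text
[547.98  96.26 100.29] [-0.12  0.39  0.65] [-2.24  0.37 15.29] 15.574330564242677 85.83303252382824
```

>>> jog_arm(
  steps=[
    [0,-0.4,0.8,0,0],
    [0,-0.7,1.5,0,0],
    [0,-0.7,1.5,0,0],
    [0,-0.7,1.5,0,0],
    [0,-0.7,1.5,0,0],
    [0,-0.7,1.5,0,0],
  ],
)

```text
time_s: 13.4
position: [548.0, 96.3, 100.3]
ee_rot: [2.297, 2.136, 0.007]
contact_force: [-6.0, -0.6, 22.4]
finger_gap: 15.8
gripper_force: 45.2
```

```bash
python3 st.py
python3 - <<'E'
from h import *
w=robot.capture("wrist");sc=robot.capture("scene")
u,v=334,215
a=cv2.resize(sc[v-38:v+38,u-25:u+25],(400,600),interpolation=cv2.INTER_CUBIC)
b=cv2.resize(w[160:310,267:367],(400,600),interpolation=cv2.INTER_CUBIC)
cv2.imwrite("pics/c5.png",np.hstack([a,b]))
E
```

```text
[548.    96.25 100.28] [-0.14  0.83  0.62] [-6.01 -0.62 22.36] 15.752079473944852 85.83931550487026
```

View pics/c5.png

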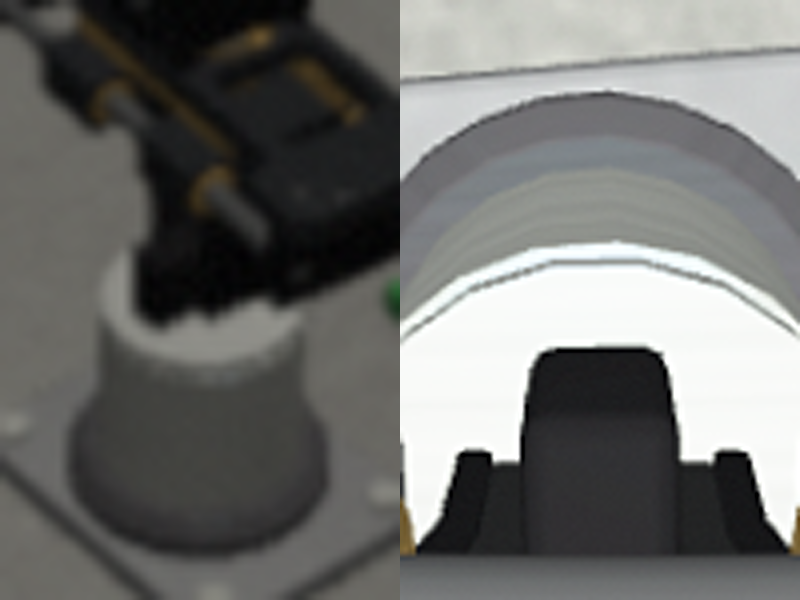

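The dark gap under the flange, seen at (200,370) in the previous crop, is gone. The height stays at 100.3 mm under extra push, so the cap is flush, at the stop and still held.

```bash
python3 -c "
from bench import robot
print(robot.sign_off())"
```

```text
the job is handed in; nothing more can be done
None
```

The steel barrel is closed: the silver cap is through the slots, turned clockwise to the stop and held pressed down flush on the rim, and I handed it in at about 13.5 s; no verdict came back.

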